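Load the connector tester and hold its spring-return dial at step three

ROBOT

A 6-joint arm with a two-finger parallel gripper is mounted at the origin on the work surface; the furniture and walls round the work are solid. World frame = base frame: x ahead of the robot, y to its left, z up, the work surface at z = 0. Lengths are in m, angles in rad, forces in N, time in s.
With the tool pointing down it reaches from about 0.325 to 0.875 m from the base axis. Payload 4.4 kg.
Tool frame: the origin (TCP) lies between the finger pads, 19 mm behind the fingertips; this is the grasp point; z points along the fingers, y is the line along which they close (so a half turn about z gives the same grasp; the last joint's range is limited). The gripper opens to 85 mm and grips with 20 to 120 N. Pads are 22 mm wide; open, the fingers measure 114 mm over their backs; the gripper's body (76 mm by 85 mm) begins 54 mm behind the grasp point. The pads swing forward as they close: fully open they stand 13 mm farther back than shut.
Start: joints at [1.139, 0.207, 1.542, -0, 1.393, -0.15], TCP at [0.16, 0.552, 0.25] pointing down, gripper open.
Joint ranges: [-2.73, 2.73], [-0.86, 2.22], [0.23, 2.46], [-1.11, 4.25], [0.08, 2.63], [-2.82, 2.82]. Speed limits (rad/s): [2.79, 2.79, 3.14, 3.14, 3.14, 3.14].

INTERFACE

Orientations are given as a unit quaternion [w, x, y, z].
In Python, from cell import * gives the robot as it stands. The module is installed in compiled form; this text tells all that it offers.
- The arm moves only by the tool drive_tool, never from a script. Its argument "rows" is a list of rows, each a list of 7 numbers: the turn, a rotation vector about the tool's x, y, z in rad, then the shift along the tool's x, y, z in mm, then the opening, from -1 (shut) to 1 (fully open), so that 0 is half open. In form: [[wx, wy, wz, dx, dy, dz, hand], ...]. A call has 1 to 12 rows; each row is the pose to reach, as a shift and turn from the pose commanded when the call began, along the tool's axes at that moment; what a row does not reach only later rows make up. A row lasts 1/10 s, in which the tool goes at most 50 mm and 8.59 degrees, less where a joint would pass 70% of its speed; a pose out of reach is approached as far as the arm can. A call with a gripper value outside its range is refused whole. The fingers move at their own pace and stop on an object; "newtons" is the grip in N (left out, the last holds). Time passes only in rows, so rows that repeat a pose let the fingers close. It gives the time, the measured TCP pose, the force, the opening and the grip force at its end, in the units of the state.
- state(): the state, without advancing time (a new reading comes with each control period).
- grab_frame(name): name is "scene" or "top"; returns the picture (480x640x3 uint8, red, green, blue); there is no depth.
- camera_model(name): a dict with "K" (3x3 intrinsics, pixels), "extrinsics" (4x4, takes a point from camera to world coordinates). Camera axes: x right, y down, z forward; pixel columns grow to the right and rows downward; lengths in m; the calibration is good to about 2 mm. A picture is of the moment at which its call begins. camera_model takes no time and is no camera call.
- close_job(): hands the job in; it is judged then, once.
The state is a dict: "clock": time; "qpos": joint angles; "joint_velocities": joint speeds; "tau": joint torques, N m; "ee_pos": TCP position; "orientation": TCP orientation; "contact_force": force on the tool from outside, world axes, zero at the start; "torque": the same for the moment, N m; "grip_width": opening from 0.0 (shut) to 1.0 (fully open); "finger_force": force on a finger pad.
Only numpy, scipy, OpenCV 4.12 (cv2) and the standard library are available. Lean on these libraries where they do the work, as an engineer would, in place of code of your own. Each camera call takes 0.05 s, during which the arm holds its last target. There are 200 camera calls.

TASK

Lay the two loose black connectors in the two empty nests of the bench tester, so that all three lie side by side, down on their rests between the brass clips. Only when the row is complete (the dial puts voltage on the clips), grip the tester's spring-return dial and turn it clockwise past its first and second click to the third (red mark), and finish the program still holding it there against its spring. Leave the tape, the gasket ring and the pliers where they are.

Things in the scene. Friction and masses are not known exactly. Their poses are not given: they have to be found in the camera images.
- tester: Fixed tester: slate-blue box 165 x 235 mm, white top panel 46 mm above the bench. Origin under its centre; x points from the front face (vent slots, towards the robot) to the rear, y left, z up; turned up to 0.25 rad. Seen from the front: parallel nests at y = +88, +43, -2 mm, dial at y = -70 mm, two meter sockets (5 mm high) 58 mm in front of the dial's axis.
- nest_1 (a point): Left nest, already filled. Point: centre of the top of its rubber rest (22 x 13 mm), 58 mm above the bench; axes as the tester's. A connector lies along x, either end first, its middle on the rest, between brass clips (x = +-28 mm, 9 mm long, gap 18.6 mm, flared to 27 mm, tops 21 mm above this point) and end stops 98.6 mm apart. Free for fingers: |x| < 20 mm, down to 4 mm below the point.
- nest_2 (a point): Middle nest, empty at the start; same shape, point and axes as nest_1. The nests are 45 mm apart.
- nest_3 (a point): Right nest, empty at the start, 68 mm from the dial's axis; same shape, point and axes as nest_1.
- conn_a_mid (a point): Centre of a loose black inline connector: spindle 92 mm long along its y axis, thickest (18.4 mm round) over the middle 16 mm, tapering to 10 mm at the ends; 19 to 36 g. At the start it lies on the bench, centre 9.2 mm up. Grasp it across the thick middle.
- conn_b_mid (a point): Centre of the other loose connector, the same kind; the two may change places.
- conn_c_mid (a point): Centre of the third connector, the same kind, lying in the left nest from the start; it stays there.
- dial (a joint): Angle of the dial in rad, clockwise from above: 0 at rest, clicks (detents) at 0.38 (one dot), 0.76 (two dots) and 1.14 (three dots, red mark); end stop at 1.24. A spring (0.06 N m at rest, 0.15 N m at the third click) turns it back to 0 from everywhere when let go: the clicks do not hold it. Turning it over the clicks takes up to 0.2 N m.
- dial_grip (a point): Point on the dial's vertical axis, 76 mm above the bench, where to put the TCP on the black grip bar: 40 mm long along this point's x, 13 mm wide along its y, 8 to 35 mm above the panel (top 81 mm above the bench), on a round skirt of 48 mm diameter and 8 mm height. The axes turn with the dial; x points to the end with the white line. At rest x points 0.57 rad to the left of the tester's x.
- tape_orange: Roll of orange tape lying flat, 60 mm across, 19 mm high; origin under its centre. Bystander.
- gasket: Black gasket ring lying flat, 54 mm across, 10 mm high; origin under its centre. Bystander.
- pliers: Blue-handled long-nose pliers lying flat, 48 x 176 x 11 mm; origin under their centre. Bystander.

How it is judged:
On the way, in this order (a step that is already met when the one before it is completed fails the run):
1. all three connectors lie in the nests, let go, with the dial still at rest (horizontal distance between conn_c_mid and nest_1 below 0.006 m and z of conn_c_mid in the frame of nest_1 between 0.006 and 0.012 m and angle between the y axis of conn_c_mid and the x axis of nest_1, either way round below 0.12 rad and ((horizontal distance between conn_a_mid and nest_2 below 0.006 m and z of conn_a_mid in the frame of nest_2 between 0.006 and 0.012 m and angle between the y axis of conn_a_mid and the x axis of nest_2, either way round below 0.12 rad and horizontal distance between conn_b_mid and nest_3 below 0.006 m and z of conn_b_mid in the frame of nest_3 between 0.006 and 0.012 m and angle between the y axis of conn_b_mid and the x axis of nest_3, either way round below 0.12 rad) or (horizontal distance between conn_a_mid and nest_3 below 0.006 m and z of conn_a_mid in the frame of nest_3 between 0.006 and 0.012 m and angle between the y axis of conn_a_mid and the x axis of nest_3, either way round below 0.12 rad and horizontal distance between conn_b_mid and nest_2 below 0.006 m and z of conn_b_mid in the frame of nest_2 between 0.006 and 0.012 m and angle between the y axis of conn_b_mid and the x axis of nest_2, either way round below 0.12 rad)) and contact force between the fingers and conn_a below 0.3 N and contact force between the fingers and conn_b below 0.3 N and contact force between the fingers and conn_c below 0.3 N and value of joint dial below 0.15 rad), for 0.2 s.
2. the dial is gripped and turned past the second click (value of joint dial above 0.66 rad and contact force between the fingers and dial above 0.5 N).
3. the dial is held at the third click (value of joint dial above 1.03 rad and contact force between the fingers and dial above 0.5 N), for 0.5 s.
At the end, for the whole second after the job is handed in: Connectors seated in all three nests (centre within 6 mm of the nest's, 6 to 12 mm above its rest, along it within 0.12 rad), untouched; the dial at the third click (angle above 1.03 rad, stop at 1.24) with the fingers on it, held there to the end (all of step 3 and horizontal distance between conn_c_mid and nest_1 below 0.006 m and z of conn_c_mid in the frame of nest_1 between 0.006 and 0.012 m and angle between the y axis of conn_c_mid and the x axis of nest_1, either way round below 0.12 rad and ((horizontal distance between conn_a_mid and nest_2 below 0.006 m and z of conn_a_mid in the frame of nest_2 between 0.006 and 0.012 m and angle between the y axis of conn_a_mid and the x axis of nest_2, either way round below 0.12 rad and horizontal distance between conn_b_mid and nest_3 below 0.006 m and z of conn_b_mid in the frame of nest_3 between 0.006 and 0.012 m and angle between the y axis of conn_b_mid and the x axis of nest_3, either way round below 0.12 rad) or (horizontal distance between conn_a_mid and nest_3 below 0.006 m and z of conn_a_mid in the frame of nest_3 between 0.006 and 0.012 m and angle between the y axis of conn_a_mid and the x axis of nest_3, either way round below 0.12 rad and horizontal distance between conn_b_mid and nest_2 below 0.006 m and z of conn_b_mid in the frame of nest_2 between 0.006 and 0.012 m and angle between the y axis of conn_b_mid and the x axis of nest_2, either way round below 0.12 rad)) and contact force between the fingers and conn_a below 0.3 N and contact force between the fingers and conn_b below 0.3 N and contact force between the fingers and conn_c below 0.3 N); the arm keeps its last pose, push and grip.
It fails at once if the dial is turned to a click before the row of connectors is complete (value of joint dial above 0.3 rad and not (horizontal distance between conn_c_mid and nest_1 below 0.006 m and z of conn_c_mid in the frame of nest_1 between 0.006 and 0.012 m and angle between the y axis of conn_c_mid and the x axis of nest_1, either way round below 0.12 rad and ((horizontal distance between conn_a_mid and nest_2 below 0.006 m and z of conn_a_mid in the frame of nest_2 between 0.006 and 0.012 m and angle between the y axis of conn_a_mid and the x axis of nest_2, either way round below 0.12 rad and horizontal distance between conn_b_mid and nest_3 below 0.006 m and z of conn_b_mid in the frame of nest_3 between 0.006 and 0.012 m and angle between the y axis of conn_b_mid and the x axis of nest_3, either way round below 0.12 rad) or (horizontal distance between conn_a_mid and nest_3 below 0.006 m and z of conn_a_mid in the frame of nest_3 between 0.006 and 0.012 m and angle between the y axis of conn_a_mid and the x axis of nest_3, either way round below 0.12 rad and horizontal distance between conn_b_mid and nest_2 below 0.006 m and z of conn_b_mid in the frame of nest_2 between 0.006 and 0.012 m and angle between the y axis of conn_b_mid and the x axis of nest_2, either way round below 0.12 rad)))).
It fails at once if the tape pushed away (more than 25 mm) (distance of tape_orange from where it was at the start of the episode above 0.025 m).
It fails at once if the gasket ring pushed away (more than 25 mm) (distance of gasket from where it was at the start of the episode above 0.025 m).
It fails at once if the pliers pushed away (more than 25 mm) (distance of pliers from where it was at the start of the episode above 0.025 m).
It also fails if it takes over 59 s, if anything falls off the work surface, if the arm or the gripper's body presses on something with over 40 N, if the wrist force passes 120 N, or if a joint passes its speed limit or range.

## Working session

There is one attempt and no reset: what is moved stays moved. The work goes in short steps, Python scripts to look and compute and a tool call to move; the robot and the scene stay as the last step left them, time stands still between calls to the robot, and variables do not carry over. Pictures are saved under pics/ and viewed, at most 10 in all, crops included, and the job is handed in when it is done.

Besides the shell and the picture viewer there is one more tool, called after ">>>" by a JSON object that holds its "name" and its "arguments". drive_tool: Moves the arm, as the interface text tells. Its arguments: {"type":"object","properties":{"rows":{"type":"array"},"newtons":{"type":"number"}},"required":["rows"]}

```bash
mkdir -p pics
python3 - <<'E'
from cell import *
import cv2,numpy as np
for n in("scene","top"):
    cv2.imwrite(f"pics/{n}0.png",grab_frame(n)[:,:,::-1]); m=camera_model(n); print(n,np.round(m["K"],1).tolist(),np.round(m["extrinsics"],4).tolist())
s=state();print({k:np.round(v,3).tolist() for k,v in s.items()})
E
```

```text
scene [[585.5, 0.0, 327.1], [0.0, 585.5, 238.5], [0.0, 0.0, 1.0]] [[0.6909, -0.3489, 0.6332, -0.0916], [-0.7227, -0.3569, 0.5919, -0.546], [0.0195, -0.8665, -0.4987, 0.5986], [0.0, 0.0, 0.0, 1.0]]
top [[498.7, 0.0, 317.2], [0.0, 498.7, 242.6], [0.0, 0.0, 1.0]] [[0.0212, -0.9901, 0.1384, 0.4309], [-0.9998, -0.0218, -0.0027, 0.0555], [0.0056, -0.1383, -0.9904, 0.9697], [0.0, 0.0, 0.0, 1.0]]
{'clock': 0.1, 'qpos': [1.138, 0.207, 1.543, 0.0, 1.393, -0.15], 'joint_velocities': [0.0, 0.001, -0.003, -0.001, -0.002, 0.001], 'tau': [-0.0, -38.409, -29.255, -0.0, 0.005, -0.0], 'ee_pos': [0.16, 0.552, 0.249], 'orientation': [-0.0, 0.14, 0.99, -0.001], 'contact_force': [-0.113, 0.258, -0.572], 'torque': [-0.013, 0.049, -0.012], 'finger_force': 0.0, 'grip_width': 0.999}
```

View pics/top0.png

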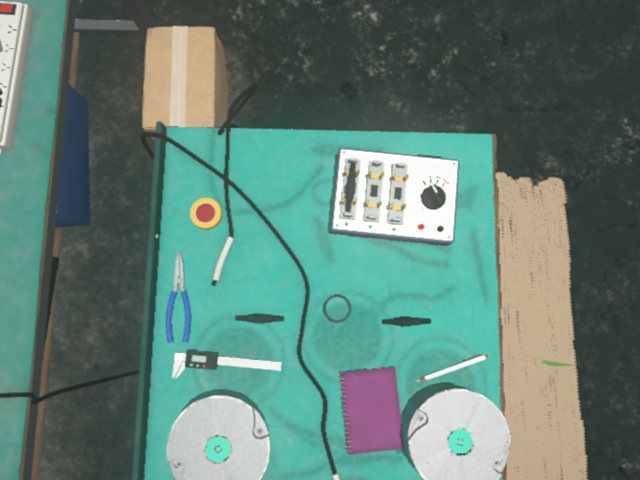

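View pics/scene0.png

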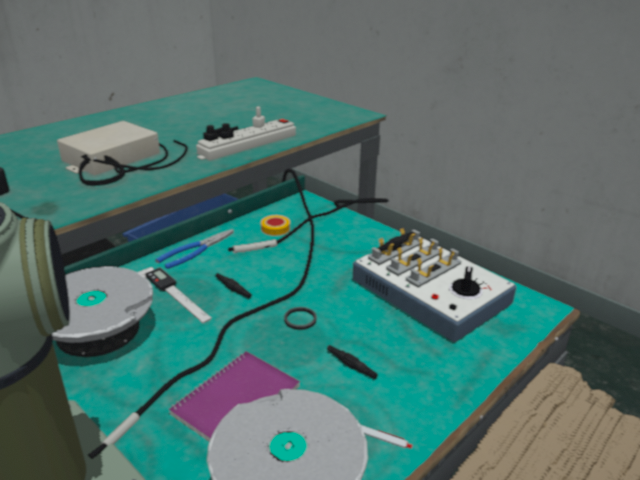

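```bash
cat > h.py <<'E'
import cv2,numpy as np
from cell import *
def ray(n,px,z):
    m=camera_model(n);K=np.array(m["K"]);E=np.array(m["extrinsics"])
    p=np.atleast_2d(px).astype(float);d=np.c_[p,np.ones(len(p))]@np.linalg.inv(K).T@E[:3,:3].T
    o=E[:3,3];return o+d*((z-o[2])/d[:,2])[:,None]
def proj(n,P):
    m=camera_model(n);E=np.linalg.inv(np.array(m["extrinsics"]));q=np.atleast_2d(P)@E[:3,:3].T+E[:3,3]
    q=q@np.array(m["K"]).T;return q[:,:2]/q[:,2:]
def blob(img,mask,win):
    x0,x1,y0,y1=win;k=np.zeros(mask.shape,np.uint8);k[y0:y1,x0:x1]=mask[y0:y1,x0:x1]
    n,l,s,c=cv2.connectedComponentsWithStats(k);i=1+np.argmax(s[1:,4]);return (l==i).astype(np.uint8),s[i],c[i]
E
python3 - <<'E'
from h import *
for n,wins,pw in(("top",[(225,295,300,335),(375,440,305,335)],(325,470,140,250)),("scene",[(205,260,265,305),(318,385,335,385)],(350,520,225,345))):
    im=cv2.imread(f"pics/{n}0.png");g=im.max(2)
    for w in wins:
        b,s,c=blob(im,(g<75).astype(np.uint8),w);ys,xs=np.nonzero(b)
        P=ray(n,np.c_[xs,ys],.0092)[:,:2];m=P.mean(0);u=np.linalg.svd(P-m,full_matrices=0)[2][0];t=(P-m)@u
        print(n,s[4],np.round(c,1),"mean",m.round(4),"mid",(m+u*(t.max()+t.min())/2).round(4),"ang",np.arctan2(u[1],u[0]).round(3),"len",np.ptp(t).round(4))
    b,s,c=blob(im,(im.min(2)>170).astype(np.uint8),pw)
    h=cv2.convexHull(np.argwhere(b)[:,::-1].astype(np.int32))
    P=ray(n,h[:,0],.046)[:,:2];r=cv2.minAreaRect((P*1000).astype(np.float32));print(n,"panel",r,s)
top=cv2.imread("pics/top0.png")[130:260,320:480];sc=cv2.imread("pics/scene0.png")[215:345,345:525]
a=cv2.resize(top,None,fx=4.9,fy=4.9,interpolation=2);cv2.imwrite("pics/c1.png",a[:600,:800])
E
```

```text
top 1 [281. 319.] mean [0.4169 0.1187] mid [0.4169 0.1187] ang 0.0 len 0.0
top 190 [405.8 320.7] mean [ 0.4187 -0.119 ] mid [ 0.4187 -0.1194] ang -1.54 len 0.0878
top panel ((656.527099609375, -93.71614837646484), (226.72109985351562, 157.27935791015625), 85.22398376464844) [ 333  149  125   92 7796]
scene 286 [233.1 285.7] mean [0.4179 0.1545] mid [0.418  0.1562] ang -1.597 len 0.0958
scene 489 [351.8 362. ] mean [ 0.4183 -0.1246] mid [ 0.4183 -0.1237] ang -1.562 len 0.0945
scene panel ((656.160400390625, -97.84913635253906), (224.6223602294922, 152.97735595703125), 85.33967590332031) [ 357  256  156   64 2886]
```

View pics/c1.png

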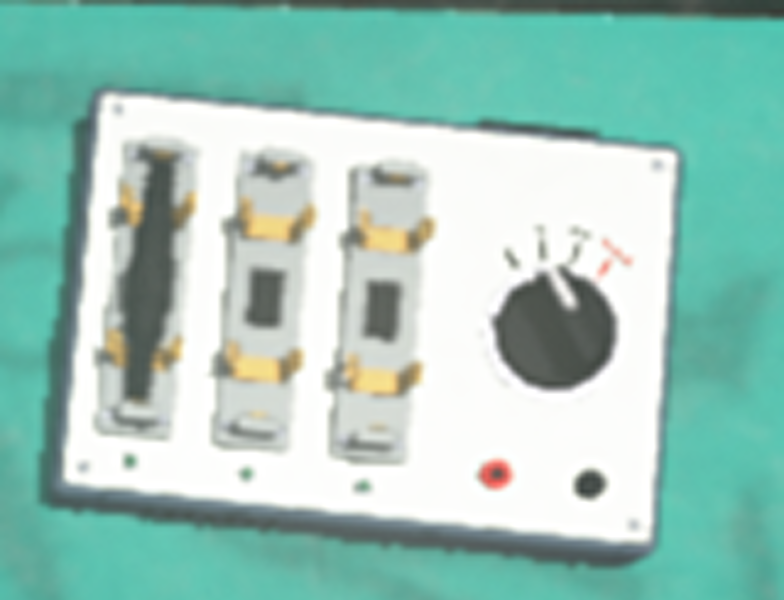

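Run:
```python
from h import *
yaw=-0.083;R=np.array([[np.cos(yaw),-np.sin(yaw)],[np.sin(yaw),np.cos(yaw)]])
im=cv2.imread("pics/top0.png");g=im.max(2)
for w,z in(((366,382,180,202),.058),((390,406,182,204),.058),((415,448,180,215),.054)):
    b,s,c=blob(im,(g<120).astype(np.uint8),w);ys,xs=np.nonzero(b);wt=(200.-g[ys,xs]);c=(np.c_[xs,ys]*wt[:,None]).sum(0)/wt.sum()
    print(s,c,ray("top",c,z).round(4))
b,s,c=blob(im,((g<100)).astype(np.uint8),(225,295,308,330))
for n,wins in(("top",[(225,295,308,330),(375,440,305,335)]),):
    for w in wins:
        b,s,c=blob(im,(g<100).astype(np.uint8),w);ys,xs=np.nonzero(b)
        P=ray(n,np.c_[xs,ys],.0092)[:,:2];m=P.mean(0);u=np.linalg.svd(P-m,full_matrices=0)[2][0];t=(P-m)@u
        print(s,m.round(4),(m+u*(t.max()+t.min())/2).round(4),np.arctan2(u[1],u[0]).round(3),np.ptp(t).round(4))
O=np.array([.6565,-.0937])
for n in("nest2",43),("nest3",-2),("dial",-70): print(n,(O+R@[0,n[1]/1000]).round(4))
for P in [[.41,.155,.0092],[.41,-.12,.0092]]: print(proj("scene",P))
```

```text
[371 185   6  11  58] [373.60756664 190.5733448 ] [[ 0.6592 -0.0506  0.058 ]]
[395 188   6  11  59] [397.59972299 192.87967452] [[ 0.6558 -0.0955  0.058 ]]
[421 185  24  24 400] [432.96527263 197.65243451] [[ 0.6491 -0.1627  0.054 ]]
[236 314  47   9 292] [0.4181 0.1602] [0.418  0.1606] -1.56 0.0876
[382 317  48   9 295] [ 0.4182 -0.119 ] [ 0.4182 -0.1185] -1.538 0.0898
('nest2', 43) [ 0.6601 -0.0508]
('nest3', -2) [ 0.6563 -0.0957]
('dial', -70) [ 0.6507 -0.1635]
[[229.20159311 287.32957234]]
[[345.48092086 363.06738198]]
```

```bash
cat >> h.py <<'E'
from scipy.spatial.transform import Rotation as Ro
def row(p,th,hand=None):
    s=state();w,x,y,z=s["orientation"];R=Ro.from_quat([x,y,z,w]).as_matrix()
    yv=np.array([np.cos(th),np.sin(th),0]);zv=np.array([0,0,-1.]);T=np.c_[np.cross(yv,zv),yv,zv]
    d=R.T@(np.array(p)-s["ee_pos"])*1000
    r=Ro.from_matrix(R.T@T).as_rotvec();print("row",np.r_[r.round(4),d.round(1)].tolist(),"t",round(s["clock"],2),"pos",np.round(s["ee_pos"],4))
E
python3 -c "
from h import *
row([.418,.158,.12],.011)"
```

```text
row [-0.002, 0.0011, 1.278, -357.7, -306.1, 129.4] t 0.1 pos [0.1596 0.5517 0.2489]
```

>>> {"name": "drive_tool", "arguments": {"rows": [[0,0,1.278,-357.7,-306.1,129.4,0],[0,0,1.278,-357.7,-306.1,129.4,0],[0,0,1.278,-357.7,-306.1,129.4,0],[0,0,1.278,-357.7,-306.1,129.4,0],[0,0,1.278,-357.7,-306.1,129.4,0],[0,0,1.278,-357.7,-306.1,129.4,0],[0,0,1.278,-357.7,-306.1,129.4,0],[0,0,1.278,-357.7,-306.1,129.4,0],[0,0,1.278,-357.7,-306.1,129.4,0],[0,0,1.278,-357.7,-306.1,129.4,0],[0,0,1.278,-357.7,-306.1,129.4,0],[0,0,1.278,-357.7,-306.1,129.4,0]], "newtons": 40}}

```text
clock: 1.3
ee_pos: [0.4181, 0.1582, 0.12]
orientation: [-0.001, 0.704, 0.71, -0.001]
contact_force: [0.6, 0.3, -0.5]
grip_width: 0.5
finger_force: 0.0
```

```bash
python3 -c "
from h import *
row([.418,.158,.0215],.011)
im=grab_frame('scene')[:,:,::-1];cv2.imwrite('pics/s1.png',cv2.resize(im[150:400,120:453],None,fx=2.4,fy=2.4))"
```

```text
row [-0.0019, -0.0002, -0.0025, -0.2, 0.1, 98.5] t 1.3 pos [0.4181 0.1582 0.12  ]
```

View pics/s1.png

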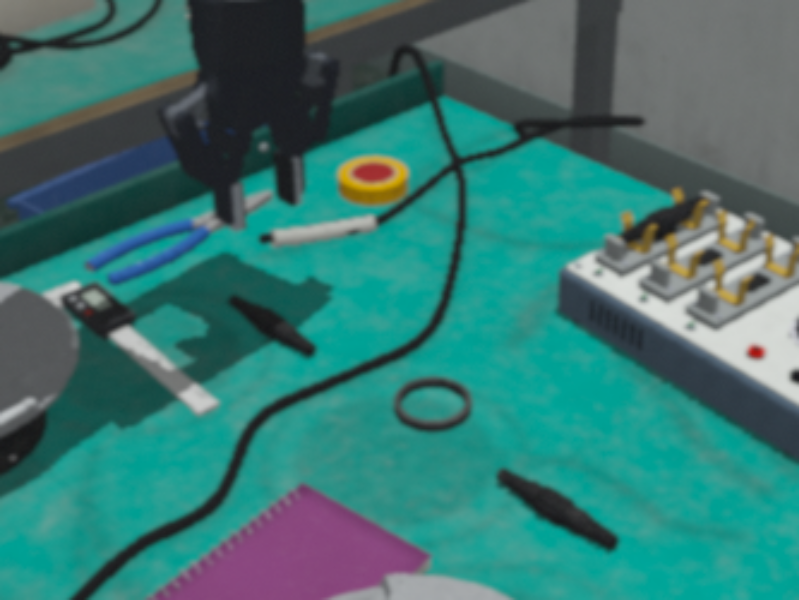

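The picture shows the half-open fingers (crop px 230,210 and 288,190) straddling the line above connector a (272,325), correctly oriented. Descending.

>>> {"name": "drive_tool", "arguments": {"rows": [[0,0,0,0,0,40,0],[0,0,0,0,0,75,0],[0,0,0,0,0,90,0],[0,0,0,0,0,98,0],[0,0,0,0,0,98,0],[0,0,0,0,0,98,-0.6],[0,0,0,0,0,98,-0.8],[0,0,0,0,0,98,-1],[0,0,0,0,0,98,-1],[0,0,0,0,0,98,-1],[0,0,0,0,0,98,-1],[0,0,0,0,0,98,-1]], "newtons": 40}}

```text
clock: 2.55
ee_pos: [0.4196, 0.1594, 0.0239]
orientation: [0.0, 0.703, 0.711, 0.001]
contact_force: [-1.3, 2.0, 6.4]
grip_width: 0.198
finger_force: 40.6
```

>>> {"name": "drive_tool", "arguments": {"rows": [[0,0,0,0,0,-15,-1],[0,0,0,0,0,-40,-1],[0,0,0,0,0,-80,-1],[0,0,0,0,0,-110,-1],[0,0,0,0,0,-120,-1],[0,0,0,0,0,-120,-1]]}}

```text
clock: 3.15
ee_pos: [0.4198, 0.1589, 0.1442]
orientation: [0.001, 0.703, 0.711, 0.002]
contact_force: [-0.2, 0.3, -0.4]
grip_width: 0.193
finger_force: 39.9
```

```bash
python3 -c "
from h import *
row([.6596,-.053,.15],1.488)"
```

```text
row [0.004, 0.0028, -1.4771, -214.5, 237.5, -4.9] t 3.15 pos [0.4198 0.1589 0.1442]
```

>>> {"name": "drive_tool", "arguments": {"rows": [[0,0,-0.12,-18,20,-4,-1],[0,0,-0.25,-36,40,-5,-1],[0,0,-0.39,-56,62,-5,-1],[0,0,-0.53,-77,85,-5,-1],[0,0,-0.67,-98,108,-5,-1],[0,0,-0.81,-119,131,-5,-1],[0,0,-0.95,-140,154,-5,-1],[0,0,-1.09,-160,177,-5,-1],[0,0,-1.23,-180,199,-5,-1],[0,0,-1.36,-198,219,-5,-1],[0,0,-1.45,-210,232,-5,-1],[0.004,0.003,-1.477,-214.5,237.5,-5,-1]]}}

```text
clock: 4.35
ee_pos: [0.6577, -0.0546, 0.144]
orientation: [-0.004, 0.041, 0.999, -0.0]
contact_force: [-0.3, 0.5, -0.5]
grip_width: 0.197
finger_force: 39.9
```

```bash
python3 -c "
from h import *
row([.6596,-.053,.11],1.488)
s=grab_frame('scene')[:,:,::-1];t=grab_frame('top')[:,:,::-1];cv2.imwrite('pics/s2r.png',s);cv2.imwrite('pics/t2r.png',t)
a=cv2.resize(s[200:350,340:530],None,fx=4,fy=4,interpolation=2);cv2.imwrite('pics/s2.png',a)
p=np.array(state()['ee_pos']);print(proj('scene',p-[0,0,.0128]),proj('top',p-[0,0,.0128]))"
```

```text
row [-0.0008, -0.0088, 0.0004, -2.0, 1.8, 34.0] t 4.35 pos [ 0.6577 -0.0546  0.144 ]
[[416.60976583 219.72099966]] [[380.53760792 181.35379393]]
```

View pics/s2.png

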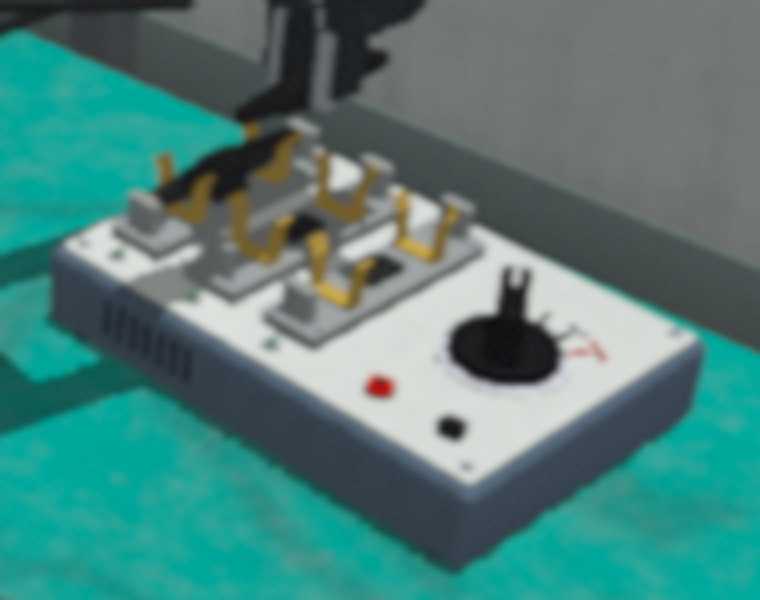

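Clips of nests 2 and 3 are clear (crop 265,235 and 335,285), conn c in nest 1; the held connector's front end shows at about (245,110), rear end near (385,55). I zoom both views together to check alignment.

Run:
```python
from h import *
s=cv2.imread("pics/s2r.png");t=cv2.imread("pics/t2r.png")
a=cv2.resize(s[205:255,385:451],(792,600)[::1],interpolation=2)[:,:792]
a=cv2.resize(s[205:255,390:445],(396,360),interpolation=2);b=cv2.resize(t[135:225,330:429],(396,360),interpolation=2)
lut=np.clip(255*(np.arange(256)/255)**.5,0,255).astype(np.uint8)
cv2.imwrite("pics/c2.png",cv2.LUT(np.hstack([a,b]),lut))
yaw=-.083
for nm,p in(("nest2",[.6596,-.053]),("nest1",[.6596-.045*np.sin(-.083)*-1*-1*-1,-.053+.0448])):
    pass
p=np.array(state()["ee_pos"])-[0,0,.0128];u=np.array([np.cos(yaw),np.sin(yaw),0])*.046
for n in("scene","top"): print(n,proj(n,[p-u,p,p+u]).round(1).tolist())
```

```text
scene [[398.3, 228.0], [416.6, 219.7], [433.9, 211.9]]
top [[378.2, 207.3], [380.5, 181.4], [382.8, 155.8]]
```

View pics/c2.png

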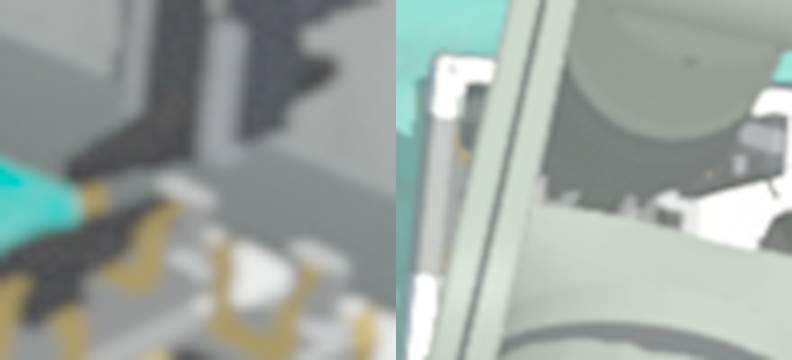

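The zoom shows the held connector's front tip at crop (70,165) → scene px (399.7,227.9) and rear tip at (335,72) → (436.5,215.0); slight pitch. The top view is blocked by the arm.

Run:
```python
from h import *
p=np.array(state()["ee_pos"]);print(p)
for h in(.0128,.0147,.016): print(h,(ray("scene",[418.1,221.4],p[2]-h)[0]-p).round(4)[:2])
for px,z in(([416.2,256.8],.058),([435.5,266.7],.058)): print(ray("scene",px,z).round(4))
row([.6592,-.0515,.10],1.488)
```

```text
[ 0.65738692 -0.05390229  0.1441961 ]
0.0128 [-0.0031 -0.0054]
0.0147 [-0.0001 -0.0034]
0.016 [ 0.002  -0.0021]
[[ 0.6607 -0.0592  0.058 ]]
[[ 0.6581 -0.102   0.058 ]]
row [-0.0005, -0.0089, -0.0015, -2.0, 2.6, 44.2] t 4.45 pos [ 0.6574 -0.0539  0.1442]
```

>>> {"name": "drive_tool", "arguments": {"rows": [[0,-0.009,0,-1.2,1.2,15,-1],[0,-0.009,0,-2.3,2.4,30,-1],[0,-0.009,0,-2.3,2.4,36,-1],[0,-0.009,0,-2.3,2.4,38,-1],[0,-0.009,0,-2.3,2.4,38,-1]]}}

```text
clock: 4.95
ee_pos: [0.66, -0.0506, 0.1088]
orientation: [0.002, 0.041, 0.999, -0.0]
contact_force: [0.1, -0.8, 0.0]
grip_width: 0.199
finger_force: 39.9
```

Run:
```python
from h import *
row([.660,-.0515,.082],1.488)
s=grab_frame('scene')[:,:,::-1];cv2.imwrite('pics/s3r.png',s)
lut=np.clip(255*(np.arange(256)/255)**.5,0,255).astype(np.uint8)
cv2.imwrite("pics/c3.png",cv2.LUT(cv2.resize(s[205:295,375:495],None,fx=6.6,fy=6.6,interpolation=2),lut))
```

```text
row [-0.0007, 0.0031, 0.0002, 0.0, -0.9, 26.8] t 4.95 pos [ 0.66   -0.0506  0.1088]
```

View pics/c3.png

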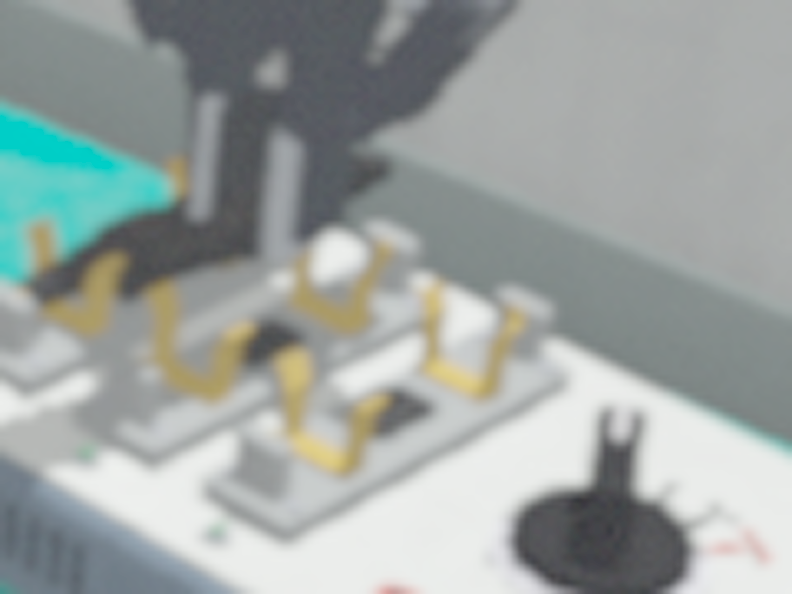

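Picture: held connector's rear tip at crop (390,170); projected down it lands centred on nest 2's rear clip (337,280) before its stop (395,245). Lowering.

>>> {"name": "drive_tool", "arguments": {"rows": [[0,0,0,0,-0.7,6,-1],[0,0,0,0,-0.7,12,-1],[0,0,0,0,-0.7,17,-1],[0,0,0,0,-0.7,21,-1],[0,0,0,0,-0.7,24,-1],[0,0,0,0,-0.7,26,-1],[0,0,0,0,-0.7,26,-1],[0,0,0,0,-0.7,26,-1]]}}

```text
clock: 5.8
ee_pos: [0.6606, -0.0517, 0.0836]
orientation: [0.002, 0.041, 0.999, -0.001]
contact_force: [-0.5, -0.2, -0.2]
grip_width: 0.195
finger_force: 39.8
```

>>> {"name": "drive_tool", "arguments": {"rows": [[0,0,0,0,0,1,-1],[0,0,0,0,0,2,-1],[0,0,0,0,0,2.5,-1],[0,0,0,0,0,2.5,-1]]}}

```text
clock: 6.2
ee_pos: [0.661, -0.0517, 0.0821]
orientation: [0.003, 0.041, 0.999, -0.001]
contact_force: [-1.7, 0.4, 4.6]
grip_width: 0.197
finger_force: 40.4
```

Contact at the expected height. Release with a small opening, then rise.

>>> {"name": "drive_tool", "arguments": {"rows": [[0,0,0,0,0,1,-0.5],[0,0,0,0,0,0,-0.35],[0,0,0,0,0,0,-0.3],[0,0,0,0,0,0,-0.3],[0,0,0,0,0,0,-0.3],[0,0,0,0,0,-12,-0.3],[0,0,0,0,0,-40,-0.3],[0,0,0,0,0,-80,-0.3],[0,0,0,0,0,-80,-0.3]]}}

```text
clock: 7.1
ee_pos: [0.6651, -0.0524, 0.1697]
orientation: [0.009, 0.041, 0.999, -0.002]
contact_force: [0.5, -0.6, 0.8]
grip_width: 0.35
finger_force: 0.0
```

Run:
```python
from h import *
row([.4183,-.120,.12],.033)
```

```text
row [0.0117, 0.0175, 1.455, 241.3, -87.6, 45.4] t 7.1 pos [ 0.6651 -0.0524  0.1697]
```

>>> {"name": "drive_tool", "arguments": {"rows": [[0.012,0.017,0.14,23,-8,4,-0.2],[0.012,0.017,0.28,46,-17,9,0],[0.012,0.017,0.43,71,-26,13,0],[0.012,0.017,0.58,96,-35,18,0],[0.012,0.017,0.73,121,-44,23,0],[0.012,0.017,0.88,146,-53,27,0],[0.012,0.017,1.03,171,-62,32,0],[0.012,0.017,1.18,196,-71,37,0],[0.012,0.017,1.32,219,-80,41,0],[0.012,0.017,1.455,241.3,-87.6,45.4,0],[0.012,0.017,1.455,241.3,-87.6,45.4,0],[0.012,0.017,1.455,241.3,-87.6,45.4,0]]}}

```text
clock: 8.3
ee_pos: [0.4133, -0.1192, 0.1153]
orientation: [-0.005, 0.695, 0.719, -0.004]
contact_force: [0.9, -0.6, -0.1]
grip_width: 0.5
finger_force: 0.0
```

Run:
```python
from h import *
row([.4183,-.1195,.0225],.033)
s=grab_frame('scene')[:,:,::-1];t=grab_frame('top')[:,:,::-1]
cv2.imwrite('pics/c4.png',np.hstack([cv2.resize(s[210:330,350:450],(400,480),interpolation=2),cv2.resize(t[140:260,330:430],(400,480),interpolation=2)]))
```

```text
row [-0.0123, -0.0024, 0.001, -0.7, 6.1, 92.7] t 8.3 pos [ 0.4133 -0.1192  0.1153]
```

View pics/c4.png

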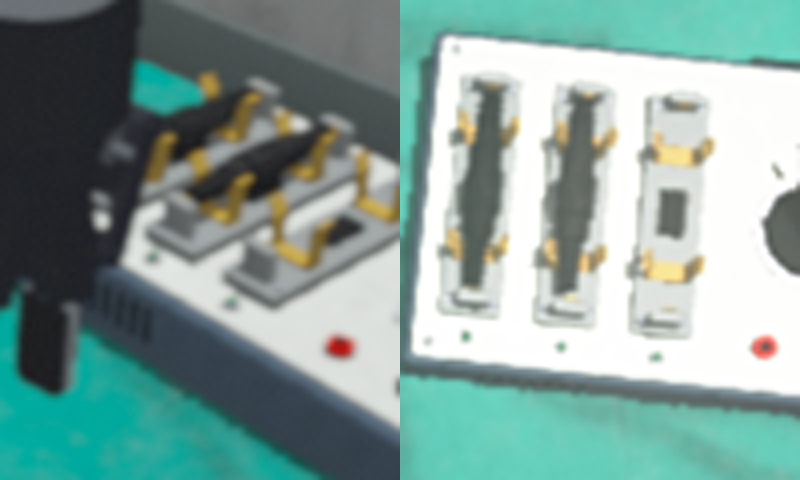

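Conn a lies in nest 2 between the clips (crop 575,190), like conn c (485,185), perhaps 2 mm rearward. On to connector b.

>>> {"name": "drive_tool", "arguments": {"rows": [[-0.012,-0.002,0,-0.3,3,35,0],[-0.012,-0.002,0,-0.7,6,65,0],[-0.012,-0.002,0,-0.7,6.1,84,0],[-0.012,-0.002,0,-0.7,6.1,91,0],[-0.012,-0.002,0,-0.7,6.1,91,0],[-0.012,-0.002,0,-0.7,6.1,91,-0.6],[-0.012,-0.002,0,-0.7,6.1,91,-0.8],[-0.012,-0.002,0,-0.7,6.1,91,-1],[-0.012,-0.002,0,-0.7,6.1,91,-1],[-0.012,-0.002,0,-0.7,6.1,91,-1],[-0.012,-0.002,0,-0.7,6.1,91,-1]]}}

```text
clock: 9.5
ee_pos: [0.419, -0.1198, 0.0249]
orientation: [0.0, 0.695, 0.719, 0.0]
contact_force: [0.2, 1.0, 6.9]
grip_width: 0.196
finger_force: 40.9
```

Run:
```python
from h import *
row([.4183,-.1195,.13],.033)
im=grab_frame("top")[:,:,::-1];g=im.max(2);yaw=-.083;out=[]
for w in((336,362,155,222),(362,384,158,224)):
    b,s,c=blob(im,(g<95).astype(np.uint8),w);ys,xs=np.nonzero(b);P=ray("top",np.c_[xs,ys],.067)[:,:2]
    m=P.mean(0);R=np.array([[np.cos(yaw),-np.sin(yaw)],[np.sin(yaw),np.cos(yaw)]]);q=P@R
    print(s,m.round(4),q.mean(0).round(4),((q.max(0)+q.min(0))/2).round(4),np.ptp(q,axis=0).round(4))
```

```text
row [0.0008, 0.0004, -0.0002, 0.3, -0.6, -105.1] t 9.5 pos [ 0.419  -0.1198  0.0249]
[346 163   9  37  82] [ 0.6801 -0.0052] [0.6782 0.0512] [0.6725 0.05  ] [0.0697 0.0121]
[374 168   1   2   2] [ 0.6992 -0.05  ] [0.7009 0.0081] [0.7009 0.0081] [0.0019 0.0002]
```

>>> {"name": "drive_tool", "arguments": {"rows": [[0,0,0,0,0,-15,-1],[0,0,0,0,0,-40,-1],[0,0,0,0,0,-80,-1],[0,0,0,0,0,-110,-1],[0,0,0,0,0,-122,-1],[0,0,0,0,0,-122,-1]]}}

```text
clock: 10.15
ee_pos: [0.419, -0.12, 0.1472]
orientation: [0.001, 0.695, 0.719, 0.0]
contact_force: [-0.6, 0.5, -0.2]
grip_width: 0.195
finger_force: 40.2
```

```bash
python3 -c "
from h import *
row([.656,-.0963,.14],1.488)"
```

```text
row [0.0005, 0.0024, -1.455, 15.8, 237.6, 7.6] t 10.15 pos [ 0.419  -0.12    0.1472]
```

>>> {"name": "drive_tool", "arguments": {"rows": [[0,0,-0.12,1,20,0,-1],[0,0,-0.25,3,40,0,-1],[0,0,-0.39,4,62,0,-1],[0,0,-0.53,6,85,0,-1],[0,0,-0.67,8,108,0,-1],[0,0,-0.81,9,131,1,-1],[0,0,-0.95,10,154,2,-1],[0,0,-1.09,12,177,3,-1],[0,0,-1.23,13,199,5,-1],[0,0,-1.36,15,219,7,-1],[0,0.002,-1.43,15.8,232,7.6,-1],[0,0.002,-1.455,15.8,237.6,7.6,-1]]}}

```text
clock: 11.35
ee_pos: [0.654, -0.095, 0.1338]
orientation: [-0.004, 0.041, 0.999, 0.002]
contact_force: [0.1, -0.5, -0.1]
grip_width: 0.193
finger_force: 40.2
```

```bash
python3 -c "
from h import *
row([.656,-.0963,.108],1.488)"
```

```text
row [0.0029, -0.0085, 0.0015, -2.3, -1.2, 25.8] t 11.35 pos [ 0.654  -0.095   0.1338]
```

>>> {"name": "drive_tool", "arguments": {"rows": [[0.003,-0.008,0,-1.2,-1.2,10,-1],[0.003,-0.008,0,-2.3,-1.2,20,-1],[0.003,-0.008,0,-2.3,-1.2,24,-1],[0.003,-0.008,0,-2.3,-1.2,24,-1],[0.003,-0.008,0,-2.3,-1.2,24,-1]]}}

```text
clock: 11.85
ee_pos: [0.6565, -0.097, 0.1133]
orientation: [0.002, 0.042, 0.999, -0.001]
contact_force: [0.8, -0.5, -0.4]
grip_width: 0.195
finger_force: 40.2
```

```bash
python3 -c "
from h import *
row([.656,-.0963,.0825],1.488)"
```

```text
row [-0.001, 0.004, -0.0004, 0.7, 0.7, 30.8] t 11.85 pos [ 0.6565 -0.097   0.1133]
```

>>> {"name": "drive_tool", "arguments": {"rows": [[0,0.003,0,0.7,0.6,6,-1],[0,0.003,0,0.7,0.6,12,-1],[0,0.003,0,0.7,0.6,18,-1],[0,0.003,0,0.7,0.6,23,-1],[0,0.003,0,0.7,0.6,27,-1],[0,0.003,0,0.7,0.6,29,-1],[0,0.003,0,0.7,0.6,30.5,-1],[0,0.003,0,0.7,0.6,30.5,-1]]}}

```text
clock: 12.65
ee_pos: [0.6564, -0.0965, 0.0831]
orientation: [0.001, 0.041, 0.999, -0.001]
contact_force: [-0.8, -0.7, 0.0]
grip_width: 0.194
finger_force: 40.2
```

>>> {"name": "drive_tool", "arguments": {"rows": [[0,0,0,0,0,1,-1],[0,0,0,0,0,1.5,-1],[0,0,0,0,0,1.5,-1]]}}

```text
clock: 12.95
ee_pos: [0.6565, -0.0965, 0.083]
orientation: [0.001, 0.041, 0.999, -0.001]
contact_force: [-3.2, 0.4, 5.5]
grip_width: 0.199
finger_force: 40.9
```

>>> {"name": "drive_tool", "arguments": {"rows": [[0,0,0,0,0,0.5,-0.5],[0,0,0,0,0,0,-0.35],[0,0,0,0,0,0,-0.3],[0,0,0,0,0,0,-0.3],[0,0,0,0,0,0,-0.3],[0,0,0,0,0,-12,-0.3],[0,0,0,0,0,-40,-0.3],[0,0,0,0,0,-80,-0.3],[0,0,0,0,0,-80,-0.3]]}}

```text
clock: 13.85
ee_pos: [0.661, -0.0975, 0.1701]
orientation: [0.008, 0.041, 0.999, -0.002]
contact_force: [0.8, 0.2, 1.1]
grip_width: 0.35
finger_force: 0.0
```

```bash
python3 -c "
from h import *
row([.50,-.22,.20],1.488)"
```

```text
row [-0.0038, 0.0158, 0.0, 149.9, -135.5, -31.7] t 13.85 pos [ 0.661  -0.0975  0.1701]
```

Back off out of the camera's view to check the row.

>>> {"name": "drive_tool", "arguments": {"rows": [[0,0.016,0,40,-35,-10,-0.3],[0,0.016,0,75,-68,-20,-0.3],[0,0.016,0,110,-100,-30,-0.3],[0,0.016,0,140,-128,-31,-0.2],[0,0.016,0,150,-135,-31,-0.1],[0,0.016,0,150,-135,-31,0]]}}

```text
clock: 14.45
ee_pos: [0.4946, -0.2193, 0.193]
orientation: [-0.007, 0.043, 0.999, -0.0]
contact_force: [-0.4, 0.1, -0.5]
grip_width: 0.496
finger_force: 0.0
```

Run:
```python
from h import *
s=grab_frame('scene')[:,:,::-1];im=np.ascontiguousarray(grab_frame('top')[:,:,::-1])
cv2.imwrite('pics/c5.png',np.hstack([cv2.resize(s[220:320,350:480],(400,308),interpolation=2),cv2.resize(im[140:250,330:470],(392,308),interpolation=2)]))
g=im.max(2);yaw=-.083;R=np.array([[np.cos(yaw),-np.sin(yaw)],[np.sin(yaw),np.cos(yaw)]])
print("nests",(np.array([[.6592,-.0506],[.6558,-.0955]])@R).round(4))
for w in((338,360,155,222),(362,383,158,224),(386,408,160,226)):
    b,s,c=blob(im,(g<100).astype(np.uint8),w);ys,xs=np.nonzero(b);q=ray("top",np.c_[xs,ys],.0672)[:,:2]@R;q=q-0
    v=np.linalg.svd(q-q.mean(0),full_matrices=0)[2][0]
    print(s,q.mean(0).round(4),((q.max(0)+q.min(0))/2).round(4),np.ptp(q,axis=0).round(4),"ang",np.arctan(v[1]/v[0]).round(3))
```

```text
nests [[ 0.6611  0.0042]
 [ 0.6615 -0.0408]]
[346 163   9  44 123] [0.6691 0.0508] [0.6658 0.0501] [0.0828 0.0123] ang -0.03
[373 168   2   3   4] [0.6994 0.0085] [0.6998 0.0088] [0.004  0.0019] ang -0.222Traceback (most recent call last):
  File "<stdin>", line 7, in <module>
  File "h.py", line 12, in blob
    n,l,s,c=cv2.connectedComponentsWithStats(k);i=1+np.argmax(s[1:,4]);return (l==i).astype(np.uint8),s[i],c[i]
                                                    ~~~~~~~~~^^^^^^^^^
    return _wrapfunc(a, 'argmax', axis=axis, out=out, **kwds)
    return bound(*args, **kwds)
ValueError: attempt to get argmax of an empty sequence
```

View pics/c5.png

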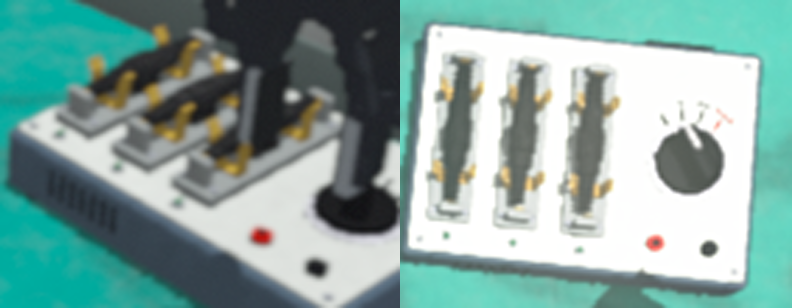

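All three connectors lie in the nests between the clips (right half: 457,130 / 523,140 / 592,150); dial at rest. Numeric check with a better threshold, and plan the dial.

Run:
```python
from h import *
im=np.ascontiguousarray(grab_frame('top')[:,:,::-1])
g=im.max(2);yaw=-.083;R=np.array([[np.cos(yaw),-np.sin(yaw)],[np.sin(yaw),np.cos(yaw)]])
for w in((338,360,155,222),(363,383,158,224),(387,408,160,226)):
    b,s,c=blob(im,(g<125).astype(np.uint8),w);ys,xs=np.nonzero(b);q=ray("top",np.c_[xs,ys],.0672)[:,:2]@R
    v=np.linalg.svd(q-q.mean(0),full_matrices=0)[2][0]
    print(s,q.mean(0).round(4),((q.max(0)+q.min(0))/2).round(4),np.ptp(q,axis=0).round(4),"ang",np.arctan(v[1]/v[0]).round(3))
row([.651,-.164,.14],2.058)
```

```text
[345 161  11  50 323] [0.6629 0.0495] [0.6636 0.0499] [0.0938 0.0173] ang -0.019
[369 164  10  49 309] [0.6643 0.0064] [0.6636 0.0065] [0.0922 0.016 ] ang -0.014
[393 166  10  50 313] [ 0.6648 -0.0384] [ 0.6637 -0.0382] [0.0939 0.0162] ang -0.013
row [0.0031, -0.0135, -0.5691, -150.2, 66.2, 50.5] t 14.6 pos [ 0.4966 -0.2177  0.1926]
```

Row is straight and evenly spaced (x equal within 1 mm). Now above the dial.

>>> {"name": "drive_tool", "arguments": {"rows": [[0,-0.013,-0.1,-30,14,6,0],[0,-0.013,-0.22,-65,30,14,0],[0,-0.013,-0.34,-100,44,24,0],[0,-0.013,-0.46,-130,57,36,0],[0,-0.013,-0.55,-147,65,46,0],[0.003,-0.013,-0.569,-150,66,50,0],[0.003,-0.013,-0.569,-150,66,50,0]]}}

```text
clock: 15.3
ee_pos: [0.6498, -0.1632, 0.1384]
orientation: [-0.002, -0.241, 0.97, 0.001]
contact_force: [-0.8, -0.8, 0.5]
grip_width: 0.496
finger_force: 0.0
```

```bash
python3 -c "
from h import *
row([.650,-.164,.077],2.058);print(state()['qpos'])"
```

```text
row [0.0026, -0.0034, 0.0005, 0.0, -0.9, 61.4] t 15.3 pos [ 0.6498 -0.1632  0.1384]
[-3.74707206e-01  5.05447096e-01  1.38223695e+00 -9.37549803e-04
  1.25804973e+00 -2.43291655e+00]
```

>>> {"name": "drive_tool", "arguments": {"rows": [[0,0,0,0,-0.5,15,0],[0,0,0,0,-0.9,30,0],[0,0,0,0,-0.9,45,0],[0,0,0,0,-0.9,56,0],[0,0,0,0,-0.9,60,0],[0,0,0,0,-0.9,60,-0.4],[0,0,0,0,-0.9,60,-0.6],[0,0,0,0,-0.9,60,-0.8],[0,0,0,0,-0.9,60,-1],[0,0,0,0,-0.9,60,-1],[0,0,0,0,-0.9,60,-1],[0,0,0,0,-0.9,60,-1]], "newtons": 70}}

```text
clock: 16.5
ee_pos: [0.651, -0.1668, 0.0811]
orientation: [0.0, -0.241, 0.971, -0.001]
contact_force: [2.2, -5.2, 1.1]
grip_width: 0.131
finger_force: 71.5
```

```bash
python3 -c "
from h import *
s=state();print(s['torque'],s['contact_force'],s['qpos']);row([.650,-.164,.077],2.058)"
```

```text
[-0.70069124 -0.29850592  0.05389729] [ 2.15195253 -5.22010083  1.07503933] [-3.78723801e-01  5.72046225e-01  1.41205762e+00 -1.76098193e-03
  1.15597833e+00 -2.43485294e+00]
row [-0.0022, -0.0002, -0.0012, -0.4, 2.9, 4.1] t 16.5 pos [ 0.651  -0.1668  0.0811]
```

>>> {"name": "drive_tool", "arguments": {"rows": [[0,0,0,0,-1.5,0,-1],[0,0,0,0,-2.5,0,-1],[0,0,0.1,0,-2.5,0,-1],[0,0,0.2,0,-2.5,0,-1],[0,0,0.3,0,-2.5,0,-1],[0,0,0.4,0,-2.5,0,-1],[0,0,0.5,0,-2.5,0,-1],[0,0,0.6,0,-2.5,0,-1],[0,0,0.7,0,-2.5,0,-1],[0,0,0.8,0,-2.5,0,-1],[0,0,0.9,0,-2.5,0,-1],[0,0,0.9,0,-2.5,0,-1]], "newtons": 70}}

```text
clock: 17.7
ee_pos: [0.6511, -0.1658, 0.0811]
orientation: [-0.001, 0.206, 0.979, 0.001]
contact_force: [-2.0, 3.2, 6.6]
grip_width: 0.13
finger_force: 72.3
```

```bash
python3 -c "
from h import *
s=state();print(s['torque'],s['contact_force'],s['finger_force'],s['grip_width']);row([.651,-.1665,.080],2.058-1.18)"
```

```text
[0.48151689 0.15135074 0.14008514] [-1.9763547   3.2003278   6.57693847] 72.33605146408081 0.13037705594889418
row [0.0015, -0.0036, 0.2781, -0.1, -0.7, 1.1] t 17.7 pos [ 0.6511 -0.1658  0.0811]
```

>>> {"name": "drive_tool", "arguments": {"rows": [[0,0,0.08,0,0,0,-1],[0,0,0.16,0,0,0,-1],[0,0,0.23,0,0,0,-1],[0,0,0.275,0,0,0,-1],[0,0,0.275,0,0,0,-1],[0,0,0.275,0,0,0,-1],[0,0,0.275,0,0,0,-1],[0,0,0.275,0,0,0,-1],[0,0,0.275,0,0,0,-1],[0,0,0.275,0,0,0,-1],[0,0,0.275,0,0,0,-1],[0,0,0.275,0,0,0,-1]], "newtons": 70}}

```text
clock: 18.9
ee_pos: [0.6514, -0.1656, 0.0811]
orientation: [-0.001, 0.337, 0.941, 0.001]
contact_force: [-1.6, 2.5, 6.5]
grip_width: 0.137
finger_force: 72.3
```

```bash
python3 -c "
from h import *
s=state();print(s['torque'],s['contact_force'],s['finger_force'],s['grip_width']);row([.651,-.1665,.080],2.058-1.18)
s=grab_frame('scene')[:,:,::-1];t=grab_frame('top')[:,:,::-1]
cv2.imwrite('pics/c6.png',np.hstack([cv2.resize(s[220:320,350:480],(400,308),interpolation=2),cv2.resize(t[140:250,330:470],(392,308),interpolation=2)]))"
```

```text
[0.49152871 0.0067547  0.14954651] [-1.6099503   2.54421612  6.5255353 ] 72.32457518577576 0.13678436953322112
row [0.0014, -0.0035, 0.0051, -0.3, -0.9, 1.1] t 18.9 pos [ 0.6514 -0.1656  0.0811]
```

View pics/c6.png

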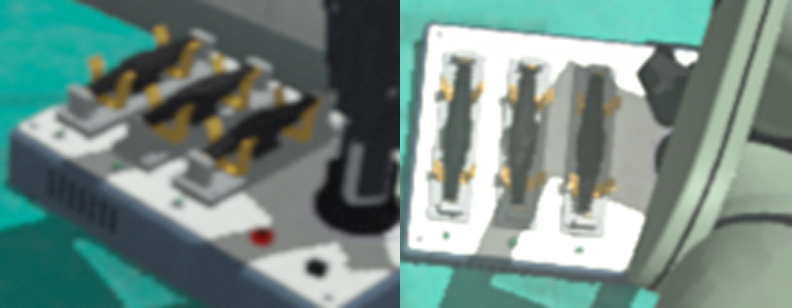

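The three connectors are still seated (right half 457,130 / 523,135 / 592,135), the fingers grip the dial at about 1.17 rad, and the wrist torque of 0.15 N m matches the spring at the third click.

```bash
python3 -c "
from cell import *
print(close_job())"
```

```text
the job is handed in; nothing more can be done
None
```

I seated both loose connectors in nests 2 and 3 and handed the job in with the gripper holding the dial at the third click (about 1.17 rad from the tool's turn, 0.15 N m at the wrist); the judge's result was not shown.

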